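# Lay a watch-band plate down the chute and press it into the spring magazine

### The arm

A 6-joint arm with a two-finger parallel gripper is mounted at the origin on the work surface. World frame = base frame: x ahead of the robot, y to its left, z up, the work surface at z = 0. Lengths are in m, angles in rad, forces in N, time in s.
With the tool pointing down it reaches from about 0.35 to 0.975 m from the base axis. Payload 4.9 kg.
Tool frame: the origin (TCP) lies on the centre line of the jaws, within the pads' length; the fingertips stand 14 mm ahead of it and the grasp point (between the pads) lies 5 mm behind it; z points along the fingers, y is the line along which they close (so a half turn about z gives the same grasp; the last joint's range is limited). The gripper opens to 85 mm and grips with 20 to 120 N. Pads are 22 mm wide; open, the fingers measure 114 mm over their backs; the gripper's body (76 mm by 85 mm) begins 54 mm behind the grasp point. The pads swing forward as they close: fully open they stand 13 mm farther back than shut.
Start: joints at [1.102, 0.053, 1.613, -0, 1.476, -0.119], TCP at [0.214, 0.587, 0.22] pointing down, gripper open.
Joint ranges: [-3.01, 3.01], [-1.01, 2.22], [0.06, 2.58], [-1.02, 4.17], [0.09, 2.62], [-3.14, 3.14]. Speed limits (rad/s): [2.57, 2.57, 3.14, 3.14, 3.14, 3.14].

### API

Orientations are given as a unit quaternion [w, x, y, z].
In Python, from plant import * gives the robot as it stands.
- The arm moves only by the tool send_rows, never from a script. Its argument "steps" is a list of rows, each an object with "translation": the shift along the tool's x, y, z in cm, a list of three; "delta_rot": the turn, a rotation vector about the tool's x, y, z in rad, a list of three; "jaw": the finger opening in cm, from 0 to 8.54. In form: [{"translation": [dx, dy, dz], "delta_rot": [rx, ry, rz], "jaw": jaw}, ...]. A call has exactly 8 rows; each row is the pose to reach, as a shift and turn from the pose commanded when the call began, along the tool's axes at that moment; what a row does not reach only later rows make up. A row lasts 1/10 s, in which the tool goes at most 50 mm and 8.59 degrees, less where a joint would pass 70% of its speed; a pose out of reach is approached as far as the arm can. A call with a gripper value outside its range is refused whole. The fingers move at their own pace and stop on an object; the grip force is fixed at half the most. Time passes only in rows, so rows that repeat a pose let the fingers close, or fill a call up. It gives the time, the measured TCP pose, the force, the opening and the grip force at its end, in the units of the state.
- state(): the state, without advancing time (a new reading comes with each control period).
- grab_frame(name): name is "scene" or "top"; returns a dict with "pixels" (400x640x3 uint8, blue, green, red), "range_z" (400x640 float32, m along the optical axis (not along the pixel's ray), 0 where there is no reading), "fx", "fy", "cx", "cy" (pixels), "dist" ([k1, k2, p1, p2, k3] as OpenCV has them; the pictures are not rectified), "rvec" (rotation vector, rad) and "tvec" (3), from world to camera coordinates, as OpenCV has them. Camera axes: x right, y down, z forward; pixel columns grow to the right and rows downward; lengths in m; the calibration is good to about 2 mm. A picture is of the moment at which its call begins.
- job_done(): hands the job in; it is judged then, once.
The state is a dict: "time": time; "joint_pos": joint angles; "joint_vel": joint speeds; "joint_efforts": joint torques, N m; "tool_pos": TCP position; "tool_rot": TCP orientation; "contact_force": force on the tool from outside, world axes, zero at the start; "ft_torque": the same for the moment, N m; "gripper_width": opening from 0.0 (shut) to 1.0 (fully open); "grasp_force": force on a finger pad.
Only numpy, scipy, OpenCV 4.12 (cv2) and the standard library are available. Lean on these libraries where they do the work, as an engineer would, in place of code of your own. Each camera call takes 0.05 s, during which the arm holds its last target. There are 200 camera calls.

### The job

Take the green-and-gold display plate out of the rack, let it go on the chute so that it tips over and slides into the wooden bin, lying flat with its green face up. Then pick it out of the bin and press it down, green face still up, on top of the plate already in the spring magazine until both orange catches have snapped shut over it. Let go of everything at the end, and leave the blue plate in its rack and the ashtray, watch head and spring-bar tool where they lie.

Things in the scene. Friction and masses are not known exactly. Their poses are not given: they have to be found in the camera images.
- plate: Plate to load: rigid slab 100 x 60 x 14 mm, 60-130 g. One face is green with a gold-tone watch band, the rest plain white. Origin at its centre. x axis: out of the green face; y: along the 60 mm width; z: along the 100 mm length. It starts standing on a short edge in one of the rack's two slots, green face away from the robot, z up, its top 110 mm above the table.
- silver_plate: A like plate (100 x 60 x 14 mm) with a blue face and a steel band, standing in the rack's other slot, to be left there. Origin and axes as for the plate.
- rack: Dark wooden rack, 60 mm (x) x 170 mm (y), 40 mm high, fixed; origin: centre of the underside. Two slots, at y = +40 and -40 mm, each 16 mm (x) x 64 mm (y), slot floor 10 mm above the table, so a plate stands 70 mm proud of the rack.
- chute: One fixed unit, wooden bin with slippery sheet-metal chute. Origin: centre of the bin's underside; +y is uphill, z up. Bin outside 170 mm (x) x 220 mm (y), walls 8 mm thick, 60 mm high, floor top at z = 6 mm. Chute surface rises at 40 degrees from y = 55, z = 6 mm to y = 235, z = 157 mm, 78 mm wide between side lips 17 mm high (square to the slope).
- chute_drop (a point): Point on the chute's surface, mid-width, at y = 160 mm, z = 94 mm of the unit: a good place to stand a plate across the chute on its short edge. Let go upright, its foot slips downhill and it falls back on the face that looked uphill, then slides on that face into the bin and to the far wall: the face that looked downhill ends on top.
- bin_floor (a point): Middle of the bin's flat floor (unit's y = -24 mm, z = 6 mm). The floor runs from the far wall's inner side (y = -102 mm) to the chute's foot (y = 55 mm), 154 mm wide. A plate that slid down lies here, usually lengthwise against the far wall.
- magazine: Fixed spring magazine; origin: centre of the underside; x along the plates' length, y their width, z up. Base 170 x 90 x 10 mm. Four corner guides, 3 mm clear of a plate all round, upright to z = 78 mm, then flared outward to z = 92 mm. Long sides open between the guides (|x| < 30 mm) down to the base, so fingers may pass there.
- mag_seat (a point): Centre of the new plate once locked in: on the magazine's axis, 53 mm above its underside. A plate laid in from above first rests on the catches' bevels. Pressed down (10 to 20 N, closed fingers on its middle or held by its long sides) until its upper face is just under z = 60 mm of the magazine, it is locked by the catches; the stop lies 10 mm lower.
- stack_plate: Plate already in the magazine, 100 x 60 x 14 mm, green face up, its upper face against the catches' undersides (60 mm above the magazine's underside). Origin at its centre, x along its length, z out of the green face. It ends up under the new plate, 14 mm lower.
- follower (a joint): The black spring follower under the stack, m, growing downward: about 0 with one plate loaded, 0.014 with two, 0.024 at its stop. Pushes up with about 5 N at 0 and 300 N/m more.
- catch_a (a joint): Orange spring catch at the middle of the magazine's +x end, m: 0 = shut (reaching 6 mm in over the plate's end), up to 0.014 = pushed outward. Underside flat at z = 60 mm of the magazine, nose bevelled on top up to z = 77 mm. A plate pressed from above pushes it out; it snaps back over the plate.
- catch_b (a joint): Orange catch at the magazine's -x end, as catch_a.
- ashtray: Green glass ashtray, 110 mm across, 32 mm high; origin: centre of the underside. Leave alone.
- watch_head: Chrome watch head, 42 mm across, 11 mm high; origin: centre of the underside. Leave alone.
- spring_bar_tool: Steel spring-bar tool, 130 mm long along its x, 12 mm thick, knurled grip at its -x end; origin: its middle, on the table. Leave alone.
Not all that is in view belongs to the job. What is shaped like the stack_plate but purple or red is not meant. What is shaped like the plate but purple is not meant.

How it is judged:
On the way, in this order (a step that is already met when the one before it is completed fails the run):
1. the plate is set on the sloping chute, between its lips (y of plate in the frame of chute between 0.09 and 0.26 m and x of plate in the frame of chute between -0.03 and 0.03 m and contact force between plate and chute above 0.05 N).
2. the plate lies flat in the bin, green face up, let go and at rest (y of plate in the frame of chute between -0.11 and 0.06 m and x of plate in the frame of chute between -0.08 and 0.08 m and z of plate in the frame of chute below 0.022 m and angle between plate's own x axis and vertical below 0.15 rad and linear speed of plate below 0.02 m/s and contact force between the fingers and plate below 0.1 N), for 0.2 s.
At the end, for the whole second after the job is handed in: The plate lies in the magazine on top of the other plate, green face up and level (within 0.06 rad), lengthwise in the guides, its centre within 8 mm sideways of the seat and 47 to 55.5 mm above the magazine's underside, both catches shut over it (within 3 mm), everything at rest and let go (horizontal distance between each of plate, stack_plate and mag_seat below 0.008 m and z of plate in the frame of magazine between 0.047 and 0.0555 m and angle between plate's own x axis and vertical below 0.06 rad and angle between the z axis of plate and the x axis of magazine, either way round below 0.12 rad and z of stack_plate in the frame of magazine below 0.0415 m and value of joint each of catch_a, catch_b below 0.003 m and linear speed of plate below 0.02 m/s and contact force between the fingers and anything else below 0.1 N); the robot touches nothing.
It fails at once if the blue plate is pulled from or knocked in its rack (moved more than 30 mm) (distance of silver_plate from where it was at the start of the episode above 0.03 m).
It fails at once if a bystander is shoved aside (moved more than 30 mm) (distance of any of ashtray, spring_bar_tool, watch_head from where it was at the start of the episode above 0.03 m).
It also fails if it takes over 69 s, if anything falls off the work surface, if the arm or the gripper's body presses on something with over 40 N, if the wrist force passes 120 N, or if a joint passes its speed limit or range.

## Working session

There is one attempt and no reset: what is moved stays moved. The work goes in short steps, Python scripts to look and compute and a tool call to move; the robot and the scene stay as the last step left them, time stands still between calls to the robot, and variables do not carry over. Pictures are saved under pics/ and viewed, at most 10 in all, crops included, and the job is handed in when it is done.

Besides the shell and the picture viewer there is one more tool, called after "Call:" by a JSON object that holds its "op" and its "data". send_rows: Moves the arm, as the interface text tells. Its arguments: {"type":"object","properties":{"steps":{"type":"array","items":{"type":"object","properties":{"translation":{"type":"array","items":{"type":"number"}},"delta_rot":{"type":"array","items":{"type":"number"}},"jaw":{"type":"number"}}}}},"required":["steps"]}

```bash
mkdir -p pics; ls; cat > h.py <<'E'
from plant import *
import numpy as np, cv2, pickle
from scipy.spatial.transform import Rotation as R
def snap(n, save=None):
    f=grab_frame(n); f['K']=np.array([[f['fx'],0,f['cx']],[0,f['fy'],f['cy']],[0,0,1.]])
    f['Rm']=cv2.Rodrigues(np.array(f['rvec'],float))[0]; f['t']=np.array(f['tvec'],float).reshape(3)
    if save: cv2.imwrite('pics/'+save,f['pixels'])
    pickle.dump(f,open(n+'.pkl','wb')); return f
def load(n): return pickle.load(open(n+'.pkl','rb'))
def ray(f,uv):
    p=cv2.undistortPoints(np.array(uv,float).reshape(-1,1,2),f['K'],np.array(f['dist'],float)).reshape(-1,2)
    d=np.c_[p,np.ones(len(p))]@f['Rm']; return -f['Rm'].T@f['t'],d
def onz(f,uv,z):
    c,d=ray(f,uv); return c+d*((z-c[2])/d[:,2])[:,None]
def cloud(f):
    h,w=f['range_z'].shape; v,u=np.mgrid[:h,:w]
    c,d=ray(f,np.c_[u.ravel(),v.ravel()]); z=f['range_z'].ravel()
    P=c+d*z[:,None]; P[z==0]=np.nan; return P.reshape(h,w,3)
def proj(f,P): return cv2.projectPoints(np.array(P,float).reshape(-1,1,3),np.array(f['rvec'],float),f['t'],f['K'],np.array(f['dist'],float))[0].reshape(-1,2)
E
python3 - <<'E'
from h import *
for n in('scene','top'):
    f=snap(n,n+'0.png'); print(n,-f['Rm'].T@f['t'],f['Rm'][2])
s=state(); print(s['tool_pos'],s['tool_rot'],s['time'],s['gripper_width'])
E
```

```text
pics
scene [ 1.27763483 -0.44952222  0.98076204] [-0.59419561  0.38735794 -0.70490099]
top [0.36442127 0.02011736 1.0111001 ] [ 0.18113273  0.02222734 -0.98320744]
[0.21393734 0.58663252 0.21929582] [-2.71118348e-04  1.74011629e-01  9.84743172e-01 -8.74803219e-04] 0.1 1.0010221128374988
```

View pics/top0.png

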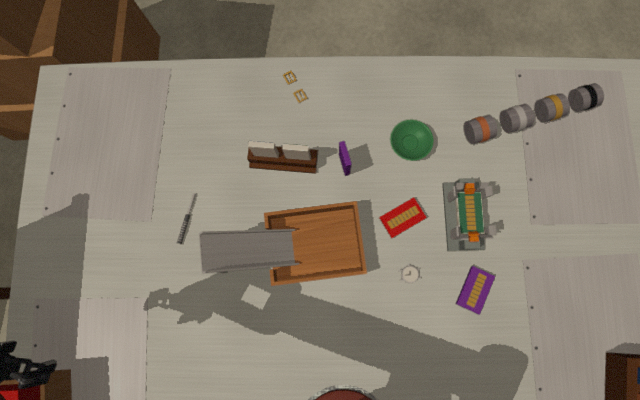

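View pics/scene0.png

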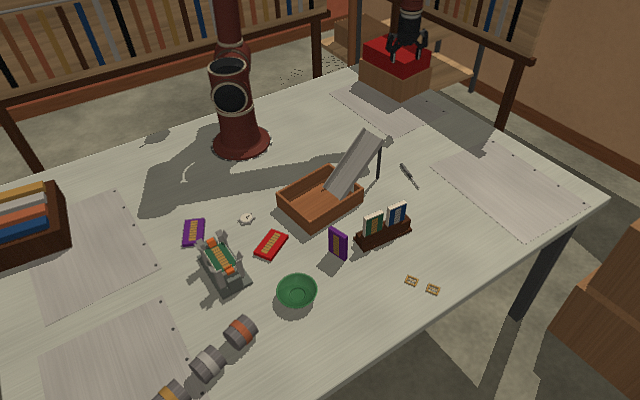

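The top view (+x up, +y left) shows the rack at about (283,157), with the blue plate at (262,147) and the plate to load at (297,152). The bin is at (316,245) with the chute rising to (205,250), and the magazine is at (468,215). The scene view confirms green at (373,223) and blue at (397,213).

```bash
python3 - <<'E'
from h import *
f=load('top'); P=cloud(f); hsv=cv2.cvtColor(f['pixels'],cv2.COLOR_BGR2HSV)
print(P[60:110:20,200:560:120].round(3).reshape(-1,3).tolist())
def rep(n,m,win,hom=None):
    u0,v0,u1,v1=win; mm=np.zeros_like(m); mm[v0:v1,u0:u1]=m[v0:v1,u0:u1]
    q=P[mm]; q=q[~np.isnan(q[:,0])]
    if len(q)<5: print(n,len(q)); return
    r=cv2.minAreaRect((q[:,:2]*1000).astype(np.float32)); print(n,len(q),'med',np.median(q,0).round(4),'rect mm',np.round(r[0],1),np.round(r[1],1),round(r[2],1),'zp',np.percentile(q[:,2],[5,95]).round(3))
Z=P[...,2]
H,S,V=cv2.split(hsv)
rep('rightplate',(Z>.1)&(S<60),(280,130,325,175))
rep('leftplate',(Z>.1)&(S<60),(240,130,280,175))
rep('rack',(Z>.03)&(Z<.05)&(S>80),(235,130,330,180))
rep('bin rim',(Z>.05)&(Z<.07)&(S>80),(255,195,375,290))
rep('chute',(Z>.07)&(S<80),(190,220,300,280))
rep('mag all',(Z>.02),(435,170,508,260))
rep('mag base',(Z>.005)&(Z<.02),(435,170,508,260))
rep('mag orange',(Z>.04)&(S>150)&(H<16),(440,170,500,250))
rep('mag green',(Z>.04)&(S>80)&(H>35)&(H<85),(440,170,500,250))
rep('mag tops',(Z>.085),(440,170,500,250))
cv2.imwrite('pics/c1.png',np.vstack([cv2.resize(f['pixels'][165:265,430:520],None,fx=4,fy=4,interpolation=2)]))
E
```

```text
[[0.946, 0.381, -0.003], [0.938, 0.054, -0.003], [0.935, -0.268, -0.001], [0.886, 0.377, -0.002], [0.878, 0.053, 0.0], [0.878, -0.265, -0.004], [0.828, 0.373, -0.002], [0.823, 0.054, -0.004], [0.82, -0.261, -0.002]]
rightplate 178 med [0.6565 0.1068 0.1082] rect mm [657.3 105.8] [58.2 15.4] 85.8 zp [0.102 0.111]
leftplate 178 med [0.664  0.1849 0.1085] rect mm [665.6 184.9] [59.9 15.8] 84.4 zp [0.104 0.112]
rack 495 med [0.6505 0.1451 0.0383] rect mm [661.1 146.2] [170.8  37.2] 84.6 zp [0.033 0.041]
bin rim 1052 med [0.4658 0.0434 0.0583] rect mm [444.1  64.6] [170.7 220.5] 7.1 zp [0.054 0.061]
chute 2329 med [0.4218 0.2494 0.1163] rect mm [422.9 233.5] [ 86.8 133.5] 7.3 zp [0.074 0.154]
mag all 2162 med [ 0.5104 -0.2978  0.0595] rect mm [ 511.8 -299.5] [169.6  89.9] 0.4 zp [0.042 0.089]
mag base 758 med [ 0.5037 -0.2676  0.0086] rect mm [ 512.4 -296.9] [171.8  93.9] 1.9 zp [0.006 0.014]
mag orange 206 med [ 0.5572 -0.2976  0.07  ] rect mm [ 512.1 -300.4] [ 31.6 136.4] 88.3 zp [0.062 0.076]
mag green 498 med [ 0.513  -0.3099  0.059 ] rect mm [ 513.2 -299.2] [90.5 53.6] 0.1 zp [0.056 0.062]
mag tops 202 med [ 0.5506 -0.3232  0.0894] rect mm [ 512.  -299.5] [131.4  89.9] 0.4 zp [0.086 0.092]
```

View pics/c1.png

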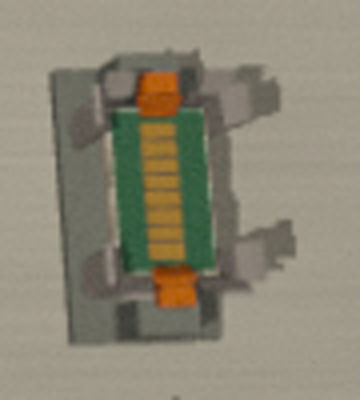

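```bash
cat >> h.py <<'E'
def plan(p,yaw,tilt=None):
    """tool down, tool y at yaw deg (world), mod 180 -> nearest"""
    s=state(); q=s['tool_rot']; Rc=R.from_quat([q[1],q[2],q[3],q[0]])
    best=None
    for y in (yaw,yaw+180):
        a=np.radians(y); Y=np.array([np.cos(a),np.sin(a),0]); Zt=np.array([0,0,-1.])
        Rt=R.from_matrix(np.c_[np.cross(Y,Zt),Y,Zt]); rv=(Rc.inv()*Rt).as_rotvec()
        d=Rc.inv().apply(np.array(p)-s['tool_pos'])*100
        print('tr',d.round(2),'rv',rv.round(3))
    print('t',s['time'],'pos',np.round(s['tool_pos'],4),'j6',np.round(s['joint_pos'],2),'F',np.round(s['contact_force'],1),'w',round(s['gripper_width']*85.4,1),'g',s['grasp_force'])
E
python3 -c "
from h import *
plan([.657,.106,.2],-5.1)"
```

```text
tr [-58.1  -29.96   1.97] rv [-2.00e-03  1.00e-03  1.31e+00]
tr [-58.1  -29.96   1.97] rv [-1.000e-03 -2.000e-03 -1.832e+00]
t 0.1 pos [0.2139 0.5866 0.2193] j6 [ 1.1   0.05  1.61  0.    1.48 -0.12] F [-0.3 -0.6 -0.4] w 85.5 g 0.0
```

Call:
{"op": "send_rows", "data": {"steps": [{"translation": [-58.1, -30, 2], "delta_rot": [0, 0, 1.31], "jaw": 8.54}, {"translation": [-58.1, -30, 2], "delta_rot": [0, 0, 1.31], "jaw": 8.54}, {"translation": [-58.1, -30, 2], "delta_rot": [0, 0, 1.31], "jaw": 8.54}, {"translation": [-58.1, -30, 2], "delta_rot": [0, 0, 1.31], "jaw": 8.54}, {"translation": [-58.1, -30, 2], "delta_rot": [0, 0, 1.31], "jaw": 8.54}, {"translation": [-58.1, -30, 2], "delta_rot": [0, 0, 1.31], "jaw": 8.54}, {"translation": [-58.1, -30, 2], "delta_rot": [0, 0, 1.31], "jaw": 8.54}, {"translation": [-58.1, -30, 2], "delta_rot": [0, 0, 1.31], "jaw": 8.54}]}}

```text
time: 0.9
tool_pos: [0.4858, 0.2912, 0.2077]
tool_rot: [-0.0, 0.702, 0.712, -0.0]
contact_force: [1.1, 0.7, 0.2]
gripper_width: 0.999
grasp_force: 0.0
```

```bash
python3 -c "
from h import *
plan([.657,.106,.2],-5.1)"
```

```text
tr [-18.77  16.84   0.76] rv [-0.001  0.     0.104]
tr [-18.77  16.84   0.76] rv [-0.000e+00 -1.000e-03 -3.038e+00]
t 0.9 pos [0.4858 0.2912 0.2077] j6 [ 0.41 -0.08  1.76  0.    1.46  0.39] F [1.1 0.7 0.2] w 85.3 g 0.0
```

Call:
{"op": "send_rows", "data": {"steps": [{"translation": [-18.5, 16.5, 0.8], "delta_rot": [0, 0, 0.1], "jaw": 8.54}, {"translation": [-18.5, 16.5, 0.8], "delta_rot": [0, 0, 0.1], "jaw": 8.54}, {"translation": [-18.5, 16.5, 0.8], "delta_rot": [0, 0, 0.1], "jaw": 8.54}, {"translation": [-18.5, 16.5, 0.8], "delta_rot": [0, 0, 0.1], "jaw": 8.54}, {"translation": [-18.5, 16.5, 0.8], "delta_rot": [0, 0, 0.1], "jaw": 8.54}, {"translation": [-18.5, 16.5, 0.8], "delta_rot": [0, 0, 0.1], "jaw": 8.54}, {"translation": [-18.5, 16.5, 0.8], "delta_rot": [0, 0, 0.1], "jaw": 8.54}, {"translation": [-18.5, 16.5, 0.8], "delta_rot": [0, 0, 0.1], "jaw": 8.54}]}}

```text
time: 1.7
tool_pos: [0.6532, 0.1123, 0.1997]
tool_rot: [-0.0, 0.734, 0.679, -0.0]
contact_force: [0.3, 0.7, -0.1]
gripper_width: 1.004
grasp_force: 0.0
```

```bash
python3 -c "
from h import *
plan([.657,.106,.09],-5.1)"
```

```text
tr [-0.6   0.44 10.97] rv [-0.001 -0.     0.011]
tr [-0.6   0.44 10.97] rv [ 0.000e+00 -2.000e-03 -3.131e+00]
t 1.7 pos [0.6532 0.1123 0.1997] j6 [0.06 0.15 1.54 0.   1.45 0.14] F [ 0.3  0.7 -0.1] w 85.8 g 0.0
```

Call:
{"op": "send_rows", "data": {"steps": [{"translation": [-0.6, 0.4, 3], "delta_rot": [0, 0, 0.01], "jaw": 8.54}, {"translation": [-0.6, 0.4, 6], "delta_rot": [0, 0, 0.01], "jaw": 8.54}, {"translation": [-0.6, 0.4, 9], "delta_rot": [0, 0, 0.01], "jaw": 8.54}, {"translation": [-0.6, 0.4, 11], "delta_rot": [0, 0, 0.01], "jaw": 8.54}, {"translation": [-0.6, 0.4, 11], "delta_rot": [0, 0, 0.01], "jaw": 8.54}, {"translation": [-0.6, 0.4, 11], "delta_rot": [0, 0, 0.01], "jaw": 4}, {"translation": [-0.6, 0.4, 11], "delta_rot": [0, 0, 0.01], "jaw": 0.5}, {"translation": [-0.6, 0.4, 11], "delta_rot": [0, 0, 0.01], "jaw": 0.5}]}}

```text
time: 2.5
tool_pos: [0.6587, 0.1057, 0.0926]
tool_rot: [0.001, 0.738, 0.675, 0.001]
contact_force: [0.6, -0.3, -0.0]
gripper_width: 0.514
grasp_force: 0.0
```

Call:
{"op": "send_rows", "data": {"steps": [{"translation": [0, 0, 0], "delta_rot": [0, 0, 0], "jaw": 0.5}, {"translation": [0, 0, 0], "delta_rot": [0, 0, 0], "jaw": 0.5}, {"translation": [0, 0, 0], "delta_rot": [0, 0, 0], "jaw": 0.5}, {"translation": [0, 0, 0], "delta_rot": [0, 0, 0], "jaw": 0.5}, {"translation": [0, 0, 0], "delta_rot": [0, 0, 0], "jaw": 0.5}, {"translation": [0, 0, 0], "delta_rot": [0, 0, 0], "jaw": 0.5}, {"translation": [0, 0, 0], "delta_rot": [0, 0, 0], "jaw": 0.5}, {"translation": [0, 0, 0], "delta_rot": [0, 0, 0], "jaw": 0.5}]}}

```text
time: 3.3
tool_pos: [0.6582, 0.1053, 0.0914]
tool_rot: [0.001, 0.738, 0.675, 0.001]
contact_force: [-0.3, 0.5, 4.4]
gripper_width: 0.142
grasp_force: 61.1
```

```bash
python3 -c "
from h import *
plan([.657,.106,.26],-5.1)"
```

```text
tr [  0.07  -0.09 -16.86] rv [ 0.002 -0.    -0.   ]
tr [  0.07  -0.09 -16.86] rv [-0.000e+00 -3.000e-03  3.141e+00]
t 3.3 pos [0.6582 0.1053 0.0914] j6 [ 0.05  0.25  1.61 -0.    1.27  0.14] F [-0.3  0.5  4.4] w 12.1 g 61.11209750175476
```

Call:
{"op": "send_rows", "data": {"steps": [{"translation": [0, 0, -2], "delta_rot": [0, 0, 0], "jaw": 0.5}, {"translation": [0, 0, -4], "delta_rot": [0, 0, 0], "jaw": 0.5}, {"translation": [0, 0, -7], "delta_rot": [0, 0, 0], "jaw": 0.5}, {"translation": [0, 0, -10], "delta_rot": [0, 0, 0], "jaw": 0.5}, {"translation": [0, 0, -14], "delta_rot": [0, 0, 0], "jaw": 0.5}, {"translation": [0, 0, -18], "delta_rot": [0, 0, 0], "jaw": 0.5}, {"translation": [0, 0, -18], "delta_rot": [0, 0, 0], "jaw": 0.5}, {"translation": [0, 0, -18], "delta_rot": [0, 0, 0], "jaw": 0.5}]}}

```text
time: 4.1
tool_pos: [0.6577, 0.1052, 0.2707]
tool_rot: [0.0, 0.738, 0.675, 0.001]
contact_force: [0.2, -0.0, -1.4]
gripper_width: 0.138
grasp_force: 60.3
```

```bash
python3 -c "
from h import *
plan([.4243,.2234,.27],-82.9)"
```

```text
tr [  9.69 -24.3    0.03] rv [ 1.000e-03 -1.000e-03  1.358e+00]
tr [  9.69 -24.3    0.03] rv [ 1.000e-03  1.000e-03 -1.784e+00]
t 4.1 pos [0.6577 0.1052 0.2707] j6 [ 0.05  0.12  1.45 -0.    1.56  0.14] F [ 0.2 -0.  -1.4] w 11.8 g 60.33627390861511
```

Call:
{"op": "send_rows", "data": {"steps": [{"translation": [1.2, -3, 0], "delta_rot": [0, 0, 0.149], "jaw": 0.5}, {"translation": [2.4, -6, 0], "delta_rot": [0, 0, 0.298], "jaw": 0.5}, {"translation": [3.6, -9, 0], "delta_rot": [0, 0, 0.447], "jaw": 0.5}, {"translation": [4.8, -12, 0], "delta_rot": [0, 0, 0.596], "jaw": 0.5}, {"translation": [6, -15, 0], "delta_rot": [0, 0, 0.745], "jaw": 0.5}, {"translation": [7.2, -18, 0], "delta_rot": [0, 0, 0.894], "jaw": 0.5}, {"translation": [8.4, -21, 0], "delta_rot": [0, 0, 1.043], "jaw": 0.5}, {"translation": [9.7, -24.3, 0], "delta_rot": [0, 0, 1.19], "jaw": 0.5}]}}

```text
time: 4.9
tool_pos: [0.4217, 0.2234, 0.2666]
tool_rot: [0.0, 0.99, 0.142, -0.003]
contact_force: [-0.1, 0.7, -0.6]
gripper_width: 0.14
grasp_force: 60.3
```

Call:
{"op": "send_rows", "data": {"steps": [{"translation": [0, 0, 0], "delta_rot": [0, 0, 0.1], "jaw": 0.5}, {"translation": [0, 0, 0], "delta_rot": [0, 0, 0.168], "jaw": 0.5}, {"translation": [0, 0, 0], "delta_rot": [0, 0, 0.168], "jaw": 0.5}, {"translation": [0, 0, 0], "delta_rot": [0, 0, 0.168], "jaw": 0.5}, {"translation": [0, 0, 0], "delta_rot": [0, 0, 0.168], "jaw": 0.5}, {"translation": [0, 0, 0], "delta_rot": [0, 0, 0.168], "jaw": 0.5}, {"translation": [0, 0, 0], "delta_rot": [0, 0, 0.168], "jaw": 0.5}, {"translation": [0, 0, 0], "delta_rot": [0, 0, 0.168], "jaw": 0.5}]}}

```text
time: 5.7
tool_pos: [0.4241, 0.2234, 0.2702]
tool_rot: [0.0, 0.998, 0.062, -0.0]
contact_force: [0.2, -0.1, -1.6]
gripper_width: 0.139
grasp_force: 60.3
```

```bash
python3 -c "
from h import *
plan([.4243,.2234,.185],-82.9); snap('scene'); f=snap('top')
P=cloud(f); q=P[(P[...,2]>.13)&(P[...,2]<.155)]
c=load('scene'); p=proj(c,[.424,.223,.2])[0].astype(int); print(p)
cv2.imwrite('pics/s1.png',cv2.resize(c['pixels'][p[1]-80:p[1]+80,p[0]-90:p[0]+90],None,fx=3.5,fy=3.5))"
```

```text
tr [0.02 0.   8.52] rv [ 0.  0. -0.]
tr [0.02 0.   8.52] rv [ 0.    -0.     3.141]
t 5.7 pos [0.4241 0.2234 0.2702] j6 [ 0.33 -0.33  1.88 -0.    1.6   1.78] F [ 0.2 -0.1 -1.6] w 11.9 g 60.31455874443054
[357 132]
```

View pics/s1.png

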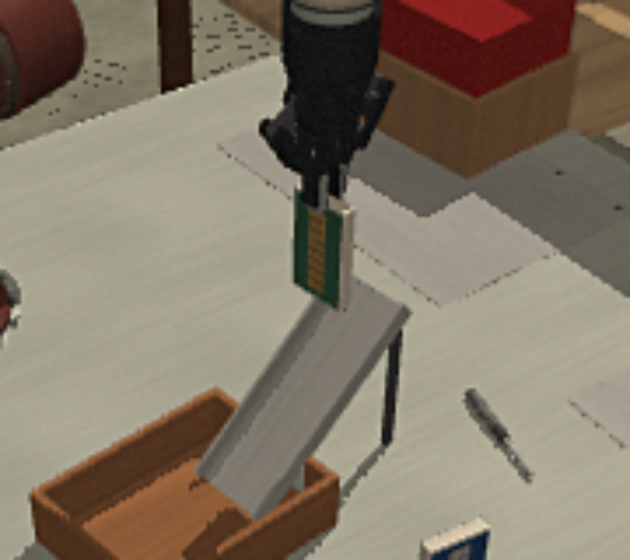

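The picture shows the plate hanging upright at about (322,250), just above the chute. Its green face looks downhill toward the bin.

Call:
{"op": "send_rows", "data": {"steps": [{"translation": [0, 0, 2], "delta_rot": [0, 0, 0], "jaw": 0.5}, {"translation": [0, 0, 4], "delta_rot": [0, 0, 0], "jaw": 0.5}, {"translation": [0, 0, 6], "delta_rot": [0, 0, 0], "jaw": 0.5}, {"translation": [0, 0, 7.5], "delta_rot": [0, 0, 0], "jaw": 0.5}, {"translation": [0, 0, 8.2], "delta_rot": [0, 0, 0], "jaw": 0.5}, {"translation": [0, 0, 8.5], "delta_rot": [0, 0, 0], "jaw": 0.5}, {"translation": [0, 0, 8.5], "delta_rot": [0, 0, 0], "jaw": 0.5}, {"translation": [0, 0, 8.5], "delta_rot": [0, 0, 0], "jaw": 0.5}]}}

```text
time: 6.6
tool_pos: [0.4246, 0.2237, 0.1863]
tool_rot: [-0.0, 0.998, 0.062, 0.001]
contact_force: [-0.6, 0.6, -0.6]
gripper_width: 0.135
grasp_force: 60.3
```

Call:
{"op": "send_rows", "data": {"steps": [{"translation": [0, 0, 0.1], "delta_rot": [0, 0, 0], "jaw": 0.5}, {"translation": [0, 0, 0.2], "delta_rot": [0, 0, 0], "jaw": 0.5}, {"translation": [0, 0, 0.3], "delta_rot": [0, 0, 0], "jaw": 0.5}, {"translation": [0, 0, 0.4], "delta_rot": [0, 0, 0], "jaw": 0.5}, {"translation": [0, 0, 0.4], "delta_rot": [0, 0, 0], "jaw": 0.5}, {"translation": [0, 0, 0.4], "delta_rot": [0, 0, 0], "jaw": 0.5}, {"translation": [0, 0, 0.4], "delta_rot": [0, 0, 0], "jaw": 0.5}, {"translation": [0, 0, 0.4], "delta_rot": [0, 0, 0], "jaw": 0.5}]}}

```text
time: 7.4
tool_pos: [0.4241, 0.2234, 0.1813]
tool_rot: [0.0, 0.998, 0.062, 0.0]
contact_force: [-0.5, -0.8, 0.2]
gripper_width: 0.141
grasp_force: 60.5
```

Call:
{"op": "send_rows", "data": {"steps": [{"translation": [0, 0, 0.05], "delta_rot": [0, 0, 0], "jaw": 0.5}, {"translation": [0, 0, 0.1], "delta_rot": [0, 0, 0], "jaw": 0.5}, {"translation": [0, 0, 0.15], "delta_rot": [0, 0, 0], "jaw": 0.5}, {"translation": [0, 0, 0.2], "delta_rot": [0, 0, 0], "jaw": 0.5}, {"translation": [0, 0, 0.2], "delta_rot": [0, 0, 0], "jaw": 0.5}, {"translation": [0, 0, 0.2], "delta_rot": [0, 0, 0], "jaw": 0.5}, {"translation": [0, 0, 0.2], "delta_rot": [0, 0, 0], "jaw": 0.5}, {"translation": [0, 0, 0.2], "delta_rot": [0, 0, 0], "jaw": 0.5}]}}

```text
time: 8.2
tool_pos: [0.4246, 0.2232, 0.18]
tool_rot: [0.0, 0.998, 0.062, 0.001]
contact_force: [1.1, -3.7, 6.2]
gripper_width: 0.136
grasp_force: 61.1
```

Call:
{"op": "send_rows", "data": {"steps": [{"translation": [0, 0, 0], "delta_rot": [0, 0, 0], "jaw": 8.54}, {"translation": [0, 0, 0], "delta_rot": [0, 0, 0], "jaw": 8.54}, {"translation": [0, 0, -3], "delta_rot": [0, 0, 0], "jaw": 8.54}, {"translation": [0, 0, -8], "delta_rot": [0, 0, 0], "jaw": 8.54}, {"translation": [0, 0, -12], "delta_rot": [0, 0, 0], "jaw": 8.54}, {"translation": [0, 0, -12], "delta_rot": [0, 0, 0], "jaw": 8.54}, {"translation": [0, 0, -12], "delta_rot": [0, 0, 0], "jaw": 8.54}, {"translation": [0, 0, -12], "delta_rot": [0, 0, 0], "jaw": 8.54}]}}

```text
time: 9.0
tool_pos: [0.4232, 0.2235, 0.297]
tool_rot: [0.0, 0.998, 0.062, -0.002]
contact_force: [-0.3, -0.3, 0.4]
gripper_width: 0.995
grasp_force: 0.0
```

```bash
python3 -c "
from h import *
f=snap('top'); P=cloud(f); hsv=cv2.cvtColor(f['pixels'],cv2.COLOR_BGR2HSV);H,S,V=cv2.split(hsv)
cv2.imwrite('pics/t2.png',cv2.resize(f['pixels'][180:300,180:390],None,fx=3.5,fy=3.5))
m=np.zeros(H.shape,bool);m[190:295,190:375]=True
m&=(S>80)&(H>35)&(H<90); q=P[m]; q=q[~np.isnan(q[:,0])]; print(len(q),np.median(q,0).round(3)); r=cv2.minAreaRect((q[:,:2]*1000).astype(np.float32)); print(r)
b=np.array([.4441,.0646]);ux=np.array([.9923,.1236]);uy=np.array([-.1236,.9923]); d=np.array(r[0])/1000-b; print(d@ux,d@uy)
plan([.45,.05,.26],7.1)"
```

```text
556 [0.441 0.022 0.019]
((440.6961975097656, 80.89981079101562), (51.81928253173828, 224.84063720703125), 8.133166313171387)
-0.0013629365972900281 0.01659501223571777
tr [ 0.54 17.53  3.67] rv [-0.003  0.003 -1.571]
tr [ 0.54 17.53  3.67] rv [0.003 0.003 1.571]
t 9.05 pos [0.4231 0.2234 0.2967] j6 [ 0.33 -0.34  1.84  0.    1.64  1.78] F [-1.3  0.6 -0.3] w 85.7 g 0.0
```

View pics/t2.png

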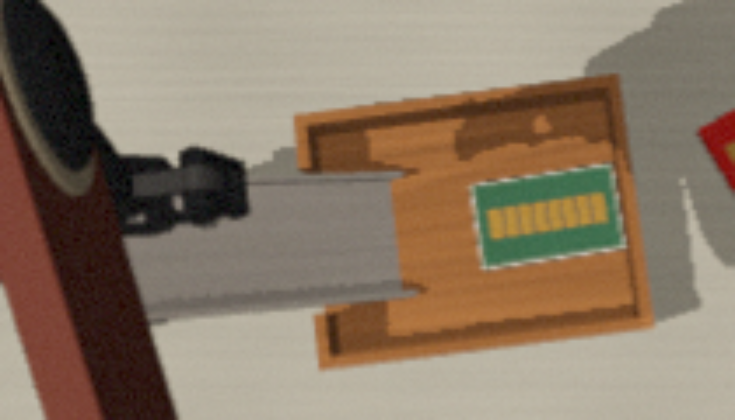

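The plate lies green face up in the bin at top-view pixels of about u 314–360, v 227–257, against the far wall.

```bash
python3 -c "
from h import *
f=load('top'); P=cloud(f); hsv=cv2.cvtColor(f['pixels'],cv2.COLOR_BGR2HSV);H,S,V=cv2.split(hsv)
m=np.zeros(H.shape,np.uint8);m[220:265,305:365]=1
g=((S>80)&(H>35)&(H<95)&(m>0)).astype(np.uint8)
c=max(cv2.findContours(g,0,2)[0],key=cv2.contourArea).reshape(-1,2)
q=onz(f,c,.02); r=cv2.minAreaRect((q[:,:2]*1000).astype(np.float32)); print(r)
b=np.array([.4441,.0646]);ux=np.array([.9923,.1236]);uy=np.array([-.1236,.9923]); d=np.array(r[0])/1000-b; print(d@ux,d@uy)
plan([r[0][0]/1000,r[0][1]/1000,.16],8)"
```

```text
((450.1021728515625, 14.713878631591797), (51.40153884887695, 90.83111572265625), 8.47892951965332)
-0.00020996848052977108 -0.050243866798324585
tr [ 0.16 21.03 13.68] rv [-0.003  0.003 -1.586]
tr [ 0.16 21.03 13.68] rv [0.003 0.003 1.555]
t 9.05 pos [0.4231 0.2234 0.2967] j6 [ 0.33 -0.34  1.84  0.    1.64  1.78] F [-1.3  0.6 -0.3] w 85.7 g 0.0
```

Call:
{"op": "send_rows", "data": {"steps": [{"translation": [0, 3, 1], "delta_rot": [0, 0, -0.149], "jaw": 8.54}, {"translation": [0, 6, 2], "delta_rot": [0, 0, -0.298], "jaw": 8.54}, {"translation": [0, 9, 3], "delta_rot": [0, 0, -0.447], "jaw": 8.54}, {"translation": [0.1, 12, 5], "delta_rot": [0, 0, -0.596], "jaw": 8.54}, {"translation": [0.1, 15, 7], "delta_rot": [0, 0, -0.745], "jaw": 8.54}, {"translation": [0.1, 18, 9], "delta_rot": [0, 0, -0.894], "jaw": 8.54}, {"translation": [0.1, 21, 11], "delta_rot": [0, 0, -1.043], "jaw": 8.54}, {"translation": [0.1, 21, 13.5], "delta_rot": [0, 0, -1.19], "jaw": 8.54}]}}

```text
time: 9.85
tool_pos: [0.4504, 0.0127, 0.1621]
tool_rot: [-0.0, 0.791, 0.611, -0.001]
contact_force: [-0.6, -0.0, -0.6]
gripper_width: 1.007
grasp_force: 0.0
```

Call:
{"op": "send_rows", "data": {"steps": [{"translation": [0, 0, 0], "delta_rot": [0, 0, -0.149], "jaw": 8.54}, {"translation": [0, 0, 0], "delta_rot": [0, 0, -0.298], "jaw": 8.54}, {"translation": [0, 0, 0], "delta_rot": [0, 0, -0.39], "jaw": 8.54}, {"translation": [0, 0, 0], "delta_rot": [0, 0, -0.39], "jaw": 8.54}, {"translation": [0, 0, 0], "delta_rot": [0, 0, -0.39], "jaw": 8.54}, {"translation": [0, 0, 0], "delta_rot": [0, 0, -0.39], "jaw": 8.54}, {"translation": [0, 0, 0], "delta_rot": [0, 0, -0.39], "jaw": 8.54}, {"translation": [0, 0, 0], "delta_rot": [0, 0, -0.39], "jaw": 8.54}]}}

```text
time: 10.65
tool_pos: [0.4509, 0.0153, 0.1641]
tool_rot: [-0.0, 0.659, 0.752, -0.0]
contact_force: [-0.5, 0.4, -0.1]
gripper_width: 1.005
grasp_force: 0.0
```

```bash
python3 -c "
from h import *
plan([.4500,.0142,.025],8.2)"
```

```text
tr [-0.09 -0.1  13.91] rv [-0.   -0.   -0.01]
tr [-0.09 -0.1  13.91] rv [-0.     0.     3.131]
t 10.65 pos [0.4509 0.0153 0.1641] j6 [-0.13 -0.34  2.06  0.    1.42 -0.26] F [-0.5  0.4 -0.1] w 85.8 g 0.0
```

Call:
{"op": "send_rows", "data": {"steps": [{"translation": [-0.1, -0.1, 3], "delta_rot": [0, 0, -0.01], "jaw": 8.54}, {"translation": [-0.1, -0.1, 6], "delta_rot": [0, 0, -0.01], "jaw": 8.54}, {"translation": [-0.1, -0.1, 9], "delta_rot": [0, 0, -0.01], "jaw": 8.54}, {"translation": [-0.1, -0.1, 12], "delta_rot": [0, 0, -0.01], "jaw": 8.54}, {"translation": [-0.1, -0.1, 13.5], "delta_rot": [0, 0, -0.01], "jaw": 8.54}, {"translation": [-0.1, -0.1, 14.2], "delta_rot": [0, 0, -0.01], "jaw": 8.54}, {"translation": [-0.1, -0.1, 14.6], "delta_rot": [0, 0, -0.01], "jaw": 8.54}, {"translation": [-0.1, -0.1, 14.6], "delta_rot": [0, 0, -0.01], "jaw": 8.54}]}}

```text
time: 11.45
tool_pos: [0.4505, 0.0141, 0.0185]
tool_rot: [0.0, 0.655, 0.756, 0.0]
contact_force: [-0.1, -0.4, 0.6]
gripper_width: 0.998
grasp_force: 0.0
```

Call:
{"op": "send_rows", "data": {"steps": [{"translation": [0, 0, 0], "delta_rot": [0, 0, 0], "jaw": 7.5}, {"translation": [0, 0, 0], "delta_rot": [0, 0, 0], "jaw": 7}, {"translation": [0, 0, 0], "delta_rot": [0, 0, 0], "jaw": 6.5}, {"translation": [0, 0, 0], "delta_rot": [0, 0, 0], "jaw": 5}, {"translation": [0, 0, 0], "delta_rot": [0, 0, 0], "jaw": 5}, {"translation": [0, 0, 0], "delta_rot": [0, 0, 0], "jaw": 5}, {"translation": [0, 0, 0], "delta_rot": [0, 0, 0], "jaw": 5}, {"translation": [0, 0, 0], "delta_rot": [0, 0, 0], "jaw": 5}]}}

```text
time: 12.25
tool_pos: [0.45, 0.0141, 0.0181]
tool_rot: [-0.0, 0.655, 0.756, -0.0]
contact_force: [0.0, 0.0, -0.4]
gripper_width: 0.584
grasp_force: 0.0
```

```bash
python3 -c "
from h import *
s=snap('scene'); p=proj(s,[.45,.014,.05])[0].astype(int)
f=snap('top'); q=proj(f,[.45,.014,.03])[0].astype(int)
g=lambda i,p:cv2.resize(i['pixels'][p[1]-55:p[1]+55,p[0]-55:p[0]+55],(399,399),interpolation=2)
cv2.imwrite('pics/g1.png',np.hstack([g(s,p),g(f,q)])); print(state()['grasp_force'],state()['gripper_width'])"
```

```text
0.0 0.5822195533090163
```

View pics/g1.png

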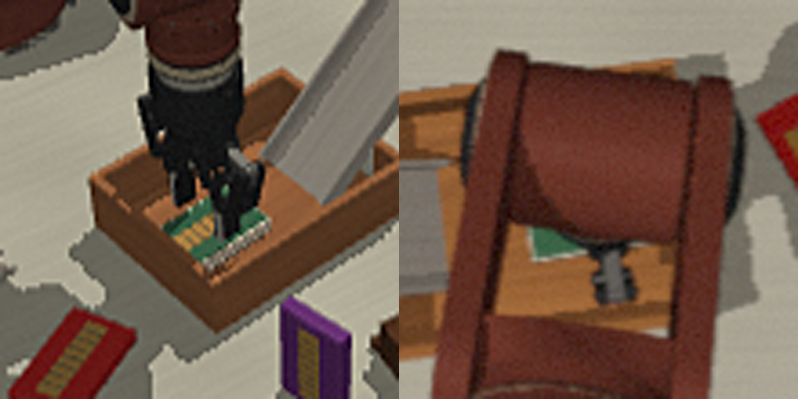

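Left: both fingertips stand above the plate's top, at about (235,225). They closed over it without touching, so I open, go lower and close again.

Call:
{"op": "send_rows", "data": {"steps": [{"translation": [0, 0, 0], "delta_rot": [0, 0, 0], "jaw": 8}, {"translation": [0, 0, 0], "delta_rot": [0, 0, 0], "jaw": 8}, {"translation": [0, 0, 0], "delta_rot": [0, 0, 0], "jaw": 8}, {"translation": [0, 0, 0], "delta_rot": [0, 0, 0], "jaw": 8}, {"translation": [0, 0, 0.3], "delta_rot": [0, 0, 0], "jaw": 8}, {"translation": [0, 0, 0.6], "delta_rot": [0, 0, 0], "jaw": 8}, {"translation": [0, 0, 0.8], "delta_rot": [0, 0, 0], "jaw": 8}, {"translation": [0, 0, 0.8], "delta_rot": [0, 0, 0], "jaw": 8}]}}

```text
time: 13.15
tool_pos: [0.4496, 0.0142, 0.0096]
tool_rot: [-0.0, 0.655, 0.756, -0.0]
contact_force: [-0.7, -0.3, 0.2]
gripper_width: 0.936
grasp_force: 0.0
```

Call:
{"op": "send_rows", "data": {"steps": [{"translation": [0, 0, 0], "delta_rot": [0, 0, 0], "jaw": 7.5}, {"translation": [0, 0, 0], "delta_rot": [0, 0, 0], "jaw": 7}, {"translation": [0, 0, 0], "delta_rot": [0, 0, 0], "jaw": 6.5}, {"translation": [0, 0, 0], "delta_rot": [0, 0, 0], "jaw": 6}, {"translation": [0, 0, 0], "delta_rot": [0, 0, 0], "jaw": 5}, {"translation": [0, 0, 0], "delta_rot": [0, 0, 0], "jaw": 5}, {"translation": [0, 0, 0], "delta_rot": [0, 0, 0], "jaw": 5}, {"translation": [0, 0, 0], "delta_rot": [0, 0, 0], "jaw": 5}]}}

```text
time: 13.95
tool_pos: [0.45, 0.0141, 0.0102]
tool_rot: [-0.0, 0.655, 0.756, -0.0]
contact_force: [0.3, 0.3, -0.1]
gripper_width: 0.589
grasp_force: 0.0
```

Call:
{"op": "send_rows", "data": {"steps": [{"translation": [0, 0, -0.3], "delta_rot": [0, 0, 0], "jaw": 5}, {"translation": [0, 0, -0.3], "delta_rot": [0, 0, 0], "jaw": 4.8}, {"translation": [0, 0, -0.3], "delta_rot": [0, 0, 0], "jaw": 4.6}, {"translation": [0, 0, -0.3], "delta_rot": [0, 0, 0], "jaw": 4.4}, {"translation": [0, 0, -0.3], "delta_rot": [0, 0, 0], "jaw": 4.2}, {"translation": [0, 0, -0.3], "delta_rot": [0, 0, 0], "jaw": 4.2}, {"translation": [0, 0, -0.3], "delta_rot": [0, 0, 0], "jaw": 4.2}, {"translation": [0, 0, -0.3], "delta_rot": [0, 0, 0], "jaw": 4.2}]}}

```text
time: 14.75
tool_pos: [0.4501, 0.0141, 0.0132]
tool_rot: [-0.0, 0.655, 0.756, -0.0]
contact_force: [0.2, -0.0, -0.6]
gripper_width: 0.493
grasp_force: 0.0
```

```bash
python3 -c "
from h import *
s=snap('scene'); p=proj(s,[.45,.014,.03])[0].astype(int)
print(proj(s,[[.45,.014,.02],[.48,.018,.02],[.42,.01,.02]])-p)
cv2.imwrite('pics/g2.png',cv2.resize(s['pixels'][p[1]-40:p[1]+40,p[0]-50:p[0]+50],(750,600),interpolation=2)); print(state()['grasp_force'],state()['gripper_width'])"
```

```text
[[ 0.28378904  2.70489288]
 [ 6.5058431   7.86025204]
 [-5.79049153 -2.32767834]]
0.0 0.49191481365810175
```

View pics/g2.png

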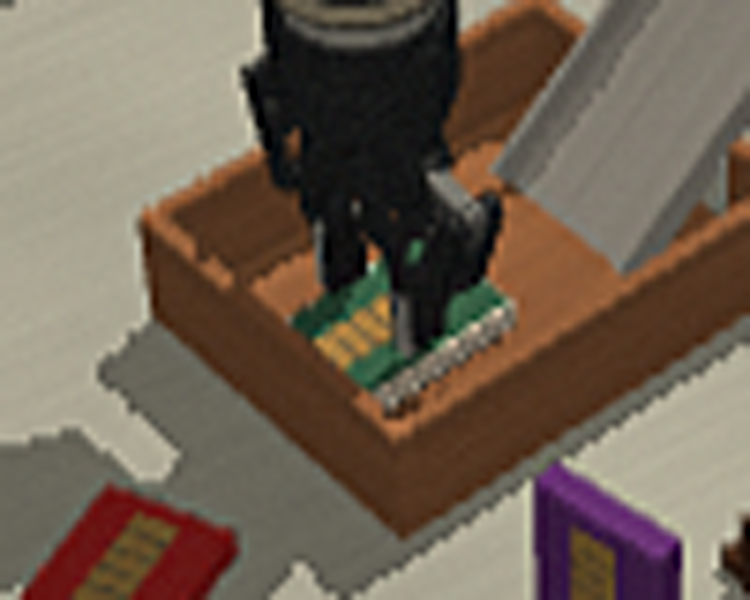

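The fingertips show inside the plate's outline, above its green face at about (405,345). The tips therefore sit higher than I assumed, and I calibrate by touching the plate's top.

Call:
{"op": "send_rows", "data": {"steps": [{"translation": [0, 0, 0.1], "delta_rot": [0, 0, 0], "jaw": 4.2}, {"translation": [0, 0, 0.2], "delta_rot": [0, 0, 0], "jaw": 4.2}, {"translation": [0, 0, 0.3], "delta_rot": [0, 0, 0], "jaw": 4.2}, {"translation": [0, 0, 0.4], "delta_rot": [0, 0, 0], "jaw": 4.2}, {"translation": [0, 0, 0.5], "delta_rot": [0, 0, 0], "jaw": 4.2}, {"translation": [0, 0, 0.5], "delta_rot": [0, 0, 0], "jaw": 4.2}, {"translation": [0, 0, 0.5], "delta_rot": [0, 0, 0], "jaw": 4.2}, {"translation": [0, 0, 0.5], "delta_rot": [0, 0, 0], "jaw": 4.2}]}}

```text
time: 15.6
tool_pos: [0.4501, 0.0141, 0.0082]
tool_rot: [0.0, 0.655, 0.756, 0.0]
contact_force: [-0.3, 0.0, -0.2]
gripper_width: 0.494
grasp_force: 0.0
```

Call:
{"op": "send_rows", "data": {"steps": [{"translation": [0, 0, 0.1], "delta_rot": [0, 0, 0], "jaw": 4.2}, {"translation": [0, 0, 0.2], "delta_rot": [0, 0, 0], "jaw": 4.2}, {"translation": [0, 0, 0.2], "delta_rot": [0, 0, 0], "jaw": 4.2}, {"translation": [0, 0, 0.2], "delta_rot": [0, 0, 0], "jaw": 4.2}, {"translation": [0, 0, 0.2], "delta_rot": [0, 0, 0], "jaw": 4.2}, {"translation": [0, 0, 0.2], "delta_rot": [0, 0, 0], "jaw": 4.2}, {"translation": [0, 0, 0.2], "delta_rot": [0, 0, 0], "jaw": 4.2}, {"translation": [0, 0, 0.2], "delta_rot": [0, 0, 0], "jaw": 4.2}]}}

```text
time: 16.4
tool_pos: [0.4509, 0.014, 0.0073]
tool_rot: [0.0, 0.655, 0.756, 0.0]
contact_force: [-1.0, 0.2, 5.7]
gripper_width: 0.49
grasp_force: 3.1
```

Call:
{"op": "send_rows", "data": {"steps": [{"translation": [0, 0, -0.4], "delta_rot": [0, 0, 0], "jaw": 4.2}, {"translation": [0, 0, -0.4], "delta_rot": [0, 0, 0], "jaw": 7.6}, {"translation": [0, 0, -0.4], "delta_rot": [0, 0, 0], "jaw": 7.6}, {"translation": [0, 0, -0.4], "delta_rot": [0, 0, 0], "jaw": 7.6}, {"translation": [0, 0, -0.4], "delta_rot": [0, 0, 0], "jaw": 7.6}, {"translation": [0, 0, 0], "delta_rot": [0, 0, 0], "jaw": 7.6}, {"translation": [0, 0, 0.4], "delta_rot": [0, 0, 0], "jaw": 7.6}, {"translation": [0, 0, 0.6], "delta_rot": [0, 0, 0], "jaw": 7.6}]}}

```text
time: 17.2
tool_pos: [0.4496, 0.0142, -0.0006]
tool_rot: [-0.0, 0.655, 0.756, -0.0]
contact_force: [0.0, 0.0, -0.2]
gripper_width: 0.89
grasp_force: 0.0
```

Call:
{"op": "send_rows", "data": {"steps": [{"translation": [0, 0, 0.2], "delta_rot": [0, 0, 0], "jaw": 7.6}, {"translation": [0, 0, 0.4], "delta_rot": [0, 0, 0], "jaw": 7.6}, {"translation": [0, 0, 0.5], "delta_rot": [0, 0, 0], "jaw": 7.6}, {"translation": [0, 0, 0.5], "delta_rot": [0, 0, 0], "jaw": 7.6}, {"translation": [0, 0, 0.5], "delta_rot": [0, 0, 0], "jaw": 7}, {"translation": [0, 0, 0.5], "delta_rot": [0, 0, 0], "jaw": 6.5}, {"translation": [0, 0, 0.5], "delta_rot": [0, 0, 0], "jaw": 6.5}, {"translation": [0, 0, 0.5], "delta_rot": [0, 0, 0], "jaw": 6.5}]}}

```text
time: 18.0
tool_pos: [0.4501, 0.0141, -0.0048]
tool_rot: [0.0, 0.655, 0.756, 0.0]
contact_force: [-0.2, 0.1, -0.5]
gripper_width: 0.758
grasp_force: 0.0
```

Call:
{"op": "send_rows", "data": {"steps": [{"translation": [0, 0, 0], "delta_rot": [0, 0, 0], "jaw": 6}, {"translation": [0, 0, 0], "delta_rot": [0, 0, 0], "jaw": 5}, {"translation": [0, 0, 0], "delta_rot": [0, 0, 0], "jaw": 5}, {"translation": [0, 0, 0], "delta_rot": [0, 0, 0], "jaw": 5}, {"translation": [0, 0, 0], "delta_rot": [0, 0, 0], "jaw": 5}, {"translation": [0, 0, 0], "delta_rot": [0, 0, 0], "jaw": 5}, {"translation": [0, 0, 0], "delta_rot": [0, 0, 0], "jaw": 5}, {"translation": [0, 0, 0], "delta_rot": [0, 0, 0], "jaw": 5}]}}

```text
time: 18.8
tool_pos: [0.4507, 0.0141, -0.0042]
tool_rot: [0.0, 0.655, 0.756, 0.0]
contact_force: [0.7, -0.1, 5.4]
gripper_width: 0.677
grasp_force: 64.9
```

Call:
{"op": "send_rows", "data": {"steps": [{"translation": [0, 0, -1], "delta_rot": [0, 0, 0], "jaw": 5}, {"translation": [0, 0, -3], "delta_rot": [0, 0, 0], "jaw": 5}, {"translation": [0, 0, -5], "delta_rot": [0, 0, 0], "jaw": 5}, {"translation": [0, 0, -8], "delta_rot": [0, 0, 0], "jaw": 5}, {"translation": [0, 0, -11], "delta_rot": [0, 0, 0], "jaw": 5}, {"translation": [0, 0, -14], "delta_rot": [0, 0, 0], "jaw": 5}, {"translation": [0, 0, -16], "delta_rot": [0, 0, 0], "jaw": 5}, {"translation": [0, 0, -16], "delta_rot": [0, 0, 0], "jaw": 5}]}}

```text
time: 19.6
tool_pos: [0.4519, 0.0138, 0.1586]
tool_rot: [0.003, 0.655, 0.756, 0.002]
contact_force: [-0.4, -1.3, -1.3]
gripper_width: 0.681
grasp_force: 64.6
```

```bash
python3 -c "
from h import *
plan([.512,-.2995,.155],90.4)"
```

```text
tr [-31.87   1.48   0.43] rv [ 0.004  0.006 -1.435]
tr [-31.87   1.48   0.43] rv [ 0.006 -0.004  1.707]
t 19.6 pos [0.4519 0.0138 0.1586] j6 [-0.13 -0.34  2.07 -0.    1.41 -0.28] F [-0.4 -1.3 -1.3] w 58.1 g 64.61097478866577
```

Call:
{"op": "send_rows", "data": {"steps": [{"translation": [-4, 0.2, 0], "delta_rot": [0, 0, -0.145], "jaw": 5}, {"translation": [-8, 0.4, 0], "delta_rot": [0, 0, -0.29], "jaw": 5}, {"translation": [-12, 0.6, 0], "delta_rot": [0, 0, -0.435], "jaw": 5}, {"translation": [-16, 0.8, 0], "delta_rot": [0, 0, -0.58], "jaw": 5}, {"translation": [-20, 1, 0], "delta_rot": [0, 0, -0.725], "jaw": 5}, {"translation": [-24, 1.2, 0], "delta_rot": [0, 0, -0.87], "jaw": 5}, {"translation": [-28, 1.4, 0], "delta_rot": [0, 0, -1.015], "jaw": 5}, {"translation": [-31.9, 1.5, 0], "delta_rot": [0, 0, -1.16], "jaw": 5}]}}

```text
time: 20.4
tool_pos: [0.5093, -0.3005, 0.1525]
tool_rot: [-0.002, 0.131, 0.991, 0.001]
contact_force: [0.3, 0.1, -1.0]
gripper_width: 0.682
grasp_force: 64.6
```

Call:
{"op": "send_rows", "data": {"steps": [{"translation": [0, 0, 0], "delta_rot": [0, 0, -0.14], "jaw": 5}, {"translation": [0, 0, 0], "delta_rot": [0, 0, -0.275], "jaw": 5}, {"translation": [0, 0, 0], "delta_rot": [0, 0, -0.275], "jaw": 5}, {"translation": [0, 0, 0], "delta_rot": [0, 0, -0.275], "jaw": 5}, {"translation": [0, 0, 0], "delta_rot": [0, 0, -0.275], "jaw": 5}, {"translation": [0, 0, 0], "delta_rot": [0, 0, -0.275], "jaw": 5}, {"translation": [0, 0, 0], "delta_rot": [0, 0, -0.275], "jaw": 5}, {"translation": [0, 0, 0], "delta_rot": [0, 0, -0.275], "jaw": 5}]}}

```text
time: 21.2
tool_pos: [0.5104, -0.2994, 0.1553]
tool_rot: [0.0, -0.004, 1.0, -0.0]
contact_force: [1.0, 0.2, -0.7]
gripper_width: 0.679
grasp_force: 64.6
```

```bash
python3 -c "
from h import *
plan([.512,-.2995,.155],90.4)
s=snap('scene'); f=snap('top'); p=proj(s,[.512,-.2995,.12])[0].astype(int); q=proj(f,[.512,-.2995,.16])[0].astype(int); print(p,q)
g=lambda i,p:cv2.resize(i['pixels'][p[1]-60:p[1]+60,p[0]-60:p[0]+60],(399,399),interpolation=2)
cv2.imwrite('pics/m1.png',np.hstack([g(s,p),g(f,q)]))
# green points held
for n,c in(('s',s),('t',f)):
    P=cloud(c); H,S,V=cv2.split(cv2.cvtColor(c['pixels'],cv2.COLOR_BGR2HSV))
    m=(P[...,2]>.13)&(P[...,2]<.21)&(S>70)&(H>35)&(H<90)&(np.abs(P[...,0]-.512)<.1)&(np.abs(P[...,1]+.3)<.1)
    Q=P[m]; print(n,len(Q))
    if len(Q)>20:
        print('min',np.percentile(Q,[1,50,99],axis=0).round(4)); a=np.c_[Q[:,:2]-[.512,-.2995],np.ones(len(Q))]; print('plane',np.linalg.lstsq(a,Q[:,2],rcond=None)[0].round(4))
"
```

```text
tr [-0.16 -0.01  0.03] rv [-0.  0.  0.]
tr [-0.16 -0.01  0.03] rv [-0.    -0.    -3.142]
t 21.2 pos [ 0.5104 -0.2994  0.1553] j6 [-0.66  0.02  1.75 -0.    1.36 -2.23] F [ 1.   0.2 -0.7] w 58.0 g 64.64843988418579
[215 242] [485 204]
s 356
min [[ 0.4642 -0.3262  0.1771]
 [ 0.5184 -0.2921  0.18  ]
 [ 0.5576 -0.2731  0.1879]]
plane [ 0.0046 -0.0022  0.1803]
t 120
min [[ 0.4967 -0.3138  0.1751]
 [ 0.5505 -0.2834  0.1788]
 [ 0.5572 -0.2722  0.1817]]
plane [-0.0198  0.0159  0.1791]
```

View pics/m1.png

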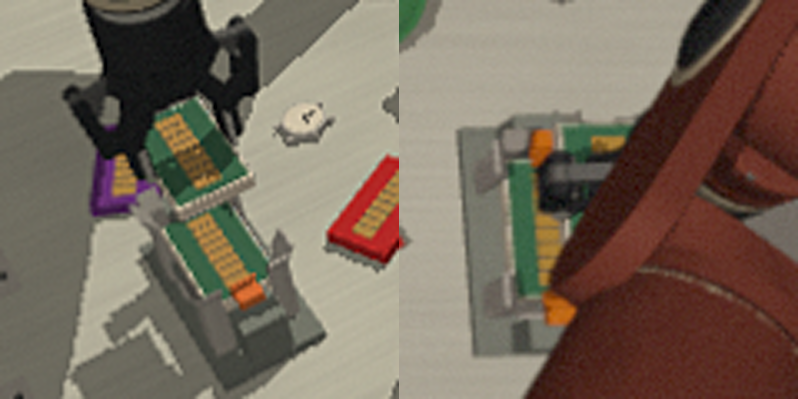

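Left: the plate is held level, green face up, at about (197,160) over the magazine. It is aligned to within about 1 mm.

Call:
{"op": "send_rows", "data": {"steps": [{"translation": [-0.1, 0, 1.5], "delta_rot": [0, 0, 0], "jaw": 5}, {"translation": [-0.1, 0, 3], "delta_rot": [0, 0, 0], "jaw": 5}, {"translation": [-0.1, 0, 4.5], "delta_rot": [0, 0, 0], "jaw": 5}, {"translation": [-0.1, 0, 6], "delta_rot": [0, 0, 0], "jaw": 5}, {"translation": [-0.1, 0, 7], "delta_rot": [0, 0, 0], "jaw": 5}, {"translation": [-0.1, 0, 7.8], "delta_rot": [0, 0, 0], "jaw": 5}, {"translation": [-0.1, 0, 8.3], "delta_rot": [0, 0, 0], "jaw": 5}, {"translation": [-0.1, 0, 8.3], "delta_rot": [0, 0, 0], "jaw": 5}]}}

```text
time: 22.1
tool_pos: [0.5111, -0.2993, 0.0714]
tool_rot: [-0.0, -0.004, 1.0, 0.0]
contact_force: [0.1, -0.2, -1.5]
gripper_width: 0.681
grasp_force: 64.7
```

Call:
{"op": "send_rows", "data": {"steps": [{"translation": [0, 0, 0.2], "delta_rot": [0, 0, 0], "jaw": 5}, {"translation": [0, 0, 0.4], "delta_rot": [0, 0, 0], "jaw": 5}, {"translation": [0, 0, 0.6], "delta_rot": [0, 0, 0], "jaw": 5}, {"translation": [0, 0, 0.8], "delta_rot": [0, 0, 0], "jaw": 5}, {"translation": [0, 0, 1], "delta_rot": [0, 0, 0], "jaw": 5}, {"translation": [0, 0, 1.2], "delta_rot": [0, 0, 0], "jaw": 5}, {"translation": [0, 0, 1.2], "delta_rot": [0, 0, 0], "jaw": 5}, {"translation": [0, 0, 1.2], "delta_rot": [0, 0, 0], "jaw": 5}]}}

```text
time: 22.9
tool_pos: [0.5118, -0.3, 0.0607]
tool_rot: [0.001, -0.004, 1.0, -0.001]
contact_force: [0.2, -0.5, 2.4]
gripper_width: 0.684
grasp_force: 65.0
```

Call:
{"op": "send_rows", "data": {"steps": [{"translation": [0, 0, 0.2], "delta_rot": [0, 0, 0], "jaw": 5}, {"translation": [0, 0, 0.4], "delta_rot": [0, 0, 0], "jaw": 5}, {"translation": [0, 0, 0.6], "delta_rot": [0, 0, 0], "jaw": 5}, {"translation": [0, 0, 0.8], "delta_rot": [0, 0, 0], "jaw": 5}, {"translation": [0, 0, 1], "delta_rot": [0, 0, 0], "jaw": 5}, {"translation": [0, 0, 1.2], "delta_rot": [0, 0, 0], "jaw": 5}, {"translation": [0, 0, 1.4], "delta_rot": [0, 0, 0], "jaw": 5}, {"translation": [0, 0, 1.4], "delta_rot": [0, 0, 0], "jaw": 5}]}}

```text
time: 23.7
tool_pos: [0.5118, -0.2998, 0.0461]
tool_rot: [0.0, -0.004, 1.0, -0.0]
contact_force: [2.9, -1.1, 3.1]
gripper_width: 0.676
grasp_force: 65.2
```

Call:
{"op": "send_rows", "data": {"steps": [{"translation": [0, 0, 0.2], "delta_rot": [0, 0, 0], "jaw": 5}, {"translation": [0, 0, 0.4], "delta_rot": [0, 0, 0], "jaw": 5}, {"translation": [0, 0, 0.6], "delta_rot": [0, 0, 0], "jaw": 5}, {"translation": [0, 0, 0.8], "delta_rot": [0, 0, 0], "jaw": 5}, {"translation": [0, 0, 1], "delta_rot": [0, 0, 0], "jaw": 5}, {"translation": [0, 0, 1.2], "delta_rot": [0, 0, 0], "jaw": 5}, {"translation": [0, 0, 1.4], "delta_rot": [0, 0, 0], "jaw": 5}, {"translation": [0, 0, 1.5], "delta_rot": [0, 0, 0], "jaw": 5}]}}

```text
time: 24.5
tool_pos: [0.5118, -0.2998, 0.0319]
tool_rot: [0.0, -0.004, 1.0, -0.0]
contact_force: [-0.7, 0.4, 8.7]
gripper_width: 0.677
grasp_force: 65.6
```

```bash
cat > mag.py <<'E'
from h import *
s=snap('scene')
P=cloud(s); H,S,V=cv2.split(cv2.cvtColor(s['pixels'],cv2.COLOR_BGR2HSV))
w=(np.abs(P[...,0]-.512)<.11)&(np.abs(P[...,1]+.3)<.06)&(P[...,2]>.04)&(P[...,2]<.1)
Q=P[w&(S>70)&(H>35)&(H<90)]
print(len(Q),np.percentile(Q,[1,50,99],axis=0).round(4).tolist()); a=np.c_[Q[:,:2]-[.512,-.2995],np.ones(len(Q))]; print('plane',np.linalg.lstsq(a,Q[:,2],rcond=None)[0].round(4))
O=P[w&(S>150)&(H<14)]
for sg in(1,-1):
    o=O[(O[:,0]-.512)*sg>.03]
    if len(o): print('catch',sg,len(o),(np.percentile(o[:,0],[2,50,98])-.512).round(4),np.percentile(o[:,2],[2,98]).round(3))
p=proj(s,[.512,-.2995,.06])[0].astype(int)
import sys
cv2.imwrite('pics/'+sys.argv[1],cv2.resize(s['pixels'][p[1]-50:p[1]+50,p[0]-50:p[0]+50],(600,600),interpolation=2))
plan([.512,-.2995,.035],90.4)
E
python3 mag.py m2.png
```

```text
262 [[0.4709, -0.3283, 0.0532], [0.5166, -0.288, 0.0572], [0.5582, -0.2728, 0.0777]]
plane [ 0.0144 -0.0406  0.0576]
catch 1 72 [0.0464 0.0603 0.0674] [0.059 0.079]
tr [-0.02  0.03 -0.32] rv [-0.     0.001  0.   ]
tr [-0.02  0.03 -0.32] rv [-1.000e-03 -1.000e-03 -3.141e+00]
t 24.55 pos [ 0.5118 -0.2998  0.0318] j6 [-0.66  0.17  1.83  0.    1.15 -2.23] F [0.5 0.2 8.5] w 58.0 g 65.64700484275818
```

The top face reads about z = 0.057, and catch_a spans 0.046–0.067 from the centre, which is the same outer edge as when shut at the start. Next I let go and back out.

Call:
{"op": "send_rows", "data": {"steps": [{"translation": [0, 0, -0.2], "delta_rot": [0, 0, 0], "jaw": 6.5}, {"translation": [0, 0, -0.2], "delta_rot": [0, 0, 0], "jaw": 7.5}, {"translation": [0, 0, -0.2], "delta_rot": [0, 0, 0], "jaw": 8}, {"translation": [0, 0, -0.2], "delta_rot": [0, 0, 0], "jaw": 8}, {"translation": [0, 0, -0.2], "delta_rot": [0, 0, 0], "jaw": 8}, {"translation": [0, 0, -0.2], "delta_rot": [0, 0, 0], "jaw": 8}, {"translation": [0, 0, -0.2], "delta_rot": [0, 0, 0], "jaw": 8}, {"translation": [0, 0, -0.2], "delta_rot": [0, 0, 0], "jaw": 8}]}}

```text
time: 25.35
tool_pos: [0.5114, -0.2995, 0.0332]
tool_rot: [0.0, -0.004, 1.0, -0.0]
contact_force: [0.4, -0.9, 0.2]
gripper_width: 0.938
grasp_force: 0.0
```

Call:
{"op": "send_rows", "data": {"steps": [{"translation": [0, 0, -2], "delta_rot": [0, 0, 0], "jaw": 8}, {"translation": [0, 0, -4], "delta_rot": [0, 0, 0], "jaw": 8}, {"translation": [0, 0, -7], "delta_rot": [0, 0, 0], "jaw": 8}, {"translation": [0, 0, -10], "delta_rot": [0, 0, 0], "jaw": 8}, {"translation": [0, 0, -14], "delta_rot": [0, 0, 0], "jaw": 8}, {"translation": [0, 0, -18], "delta_rot": [0, 0, 0], "jaw": 8}, {"translation": [5, 0, -18], "delta_rot": [0, 0, 0], "jaw": 8}, {"translation": [10, 0, -18], "delta_rot": [0, 0, 0], "jaw": 8}]}}

```text
time: 26.15
tool_pos: [0.4116, -0.3009, 0.2156]
tool_rot: [0.001, -0.005, 1.0, -0.002]
contact_force: [-0.7, -0.3, -0.1]
gripper_width: 0.937
grasp_force: 0.0
```

Call:
{"op": "send_rows", "data": {"steps": [{"translation": [0, -4, -2], "delta_rot": [0, 0, 0], "jaw": 8}, {"translation": [0, -8, -2], "delta_rot": [0, 0, 0], "jaw": 8}, {"translation": [0, -12, -2], "delta_rot": [0, 0, 0], "jaw": 8}, {"translation": [0, -16, -2], "delta_rot": [0, 0, 0], "jaw": 8}, {"translation": [0, -20, -2], "delta_rot": [0, 0, 0], "jaw": 8}, {"translation": [0, -20, -2], "delta_rot": [0, 0, 0], "jaw": 8}, {"translation": [0, -20, -2], "delta_rot": [0, 0, 0], "jaw": 8}, {"translation": [0, -20, -2], "delta_rot": [0, 0, 0], "jaw": 8}]}}

```text
time: 26.95
tool_pos: [0.4129, -0.4993, 0.2331]
tool_rot: [-0.0, -0.004, 1.0, 0.0]
contact_force: [-0.4, -0.1, -0.1]
gripper_width: 0.938
grasp_force: 0.0
```

```bash
sed -i "s/^s=snap('scene')/s=snap(sys.argv[2])/; 1a import sys" mag.py; python3 mag.py m3.png scene; python3 mag.py m4.png top; python3 -c "
import cv2,numpy as np
cv2.imwrite('pics/m5.png',cv2.resize(np.hstack([cv2.imread('pics/m3.png'),cv2.imread('pics/m4.png')]),(800,400)))"
```

```text
299 [[0.4662, -0.3252, 0.0573], [0.5109, -0.3096, 0.0606], [0.5565, -0.2736, 0.0648]]
plane [ 0.015  -0.0016  0.0609]
catch 1 71 [0.0468 0.0609 0.0686] [0.058 0.078]
catch -1 71 [-0.0709 -0.0507 -0.0426] [0.054 0.078]
tr [-10.05  19.88  19.84] rv [0.    0.    0.001]
tr [-10.05  19.88  19.84] rv [-0.    0.   -3.14]
t 27.0 pos [ 0.4131 -0.4991  0.2334] j6 [-0.99  0.1   1.54  0.    1.5  -2.57] F [ 0.4 -0.3 -0.3] w 80.1 g 0.0
534 [[0.4681, -0.3261, 0.0553], [0.5129, -0.3085, 0.0589], [0.5579, -0.2729, 0.0629]]
plane [0.0056 0.0039 0.0589]
catch 1 56 [0.0451 0.0521 0.0678] [0.049 0.077]
catch -1 48 [-0.0679 -0.0545 -0.0464] [0.063 0.076]
tr [-10.05  19.88  19.85] rv [-0.     0.     0.001]
tr [-10.05  19.88  19.85] rv [-0.   -0.   -3.14]
t 27.05 pos [ 0.4132 -0.4991  0.2335] j6 [-0.99  0.1   1.54  0.    1.5  -2.57] F [ 1.1  0.5 -0.1] w 80.1 g 0.0
```

View pics/m5.png

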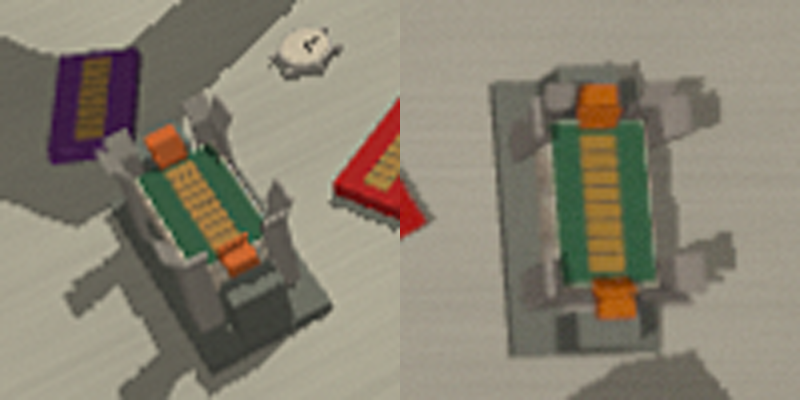

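Both views show the plate level at z ≈ 0.059 under both shut catches, at (600,105) and (615,298) in the right-hand view. The arm is clear of everything.

```bash
python3 -c "
from h import *
print(job_done())"
```

```text
the job is handed in; nothing more can be done
None
```

The green-and-gold plate went down the chute into the bin, landed green face up, and is now in the spring magazine, level under both shut catches with the gripper let go and clear; the job was handed in at about 27 s, and no verdict was returned.

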